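# Back off the snail cam and push the axle home

### The arm

A 6-joint arm with a two-finger parallel gripper is mounted at the origin on the work surface. World frame = base frame: x ahead of the robot, y to its left, z up, the work surface at z = 0. Lengths are in m, angles in rad, forces in N, time in s.
With the tool pointing down it reaches from about 0.3 to 0.95 m from the base axis. Payload 3.1 kg.
Tool frame: the origin (TCP) lies on the centre line of the jaws, within the pads' length; the fingertips stand 14 mm ahead of it and the grasp point (between the pads) lies 5 mm behind it (nose_length is the distance from the TCP to the fingertips, in m); z points along the fingers, x is the direction in which the jaws open and shut, and the axes are right-handed (so a half turn about z gives the same grasp; the last joint's range is limited). The gripper opens to 85 mm and grips with 20 to 120 N. Pads are 22 mm wide; open, the fingers measure 114 mm over their backs; the gripper's body (76 mm by 85 mm) begins 54 mm behind the grasp point. The pads swing forward as they close: fully open they stand 13 mm farther back than shut.
Start: joints at [-1.301, 0.308, 1.634, -0, 1.2, -0.07], TCP at [0.208, -0.589, 0.245] pointing down, gripper open.
Joint ranges: [-3.06, 3.06], [-0.79, 1.96], [0.05, 2.63], [-1.19, 4.34], [0.05, 2.64], [-2.94, 2.94]. Speed limits (rad/s): [2.79, 2.79, 3.14, 3.14, 3.14, 3.14].

### API

Orientations are given as [roll, pitch, yaw] about the fixed x, y, z axes, in that order (R = Rz(yaw) Ry(pitch) Rx(roll)).
In Python, from workcell import * gives the robot as it stands.
- The arm moves only by the tool move_arm, never from a script. Its argument "steps" is a list of rows, each an object with "linear": the shift along the tool's x, y, z in mm, a list of three; "yaw": the turn about the tool's z in degrees. In form: [{"linear": [tx, ty, tz], "yaw": yaw}, ...]. A call has 1 to 20 rows; each row shifts and turns the commanded pose from where the row before left it, along the tool's axes as they then stand; what a row does not reach is not made up. A row lasts 1/12 s, in which the tool goes at most 41.7 mm and 7.16 degrees, less where a joint would pass 70% of its speed; a pose out of reach is approached as far as the arm can. A call with a gripper value outside its range is refused whole. "jaw" is the finger opening in mm, from 0 to 85.4, set as the call begins (left out, the last holds). The fingers move at their own pace and stop on an object; "force" is the grip in N (left out, the last holds). Time passes only in rows, so rows that do not move let the fingers close. It gives the time, the measured TCP pose, the force and the opening at its end, in the units of the state.
- get_obs(): the state, without advancing time (a new reading comes with each control period).
- read_camera(name): name is "scene" or "top" or "wrist"; returns a dict with "pixels" (400x640x3 uint8, blue, green, red), "fx", "fy", "cx", "cy" (pixels), "eye" and "orientation" of the camera in the world; the wrist camera has in their place "T_tool_cam" (4x4, takes a point from camera to tool coordinates, whose origin is the TCP and whose axes are the tool frame's). Camera axes: x right, y up, looking along -z (the intrinsics and any distortion apply to the point x, -y, -z); pixel columns grow to the right and rows downward; lengths in m; the calibration is good to about 2 mm. A picture is of the moment at which its call begins: read the wrist's pose just before it. There is no depth.
- close_job(): hands the job in, once; it reports no verdict.
The state is a dict: "time_s": time; "joint_pos": joint angles; "qd": joint speeds; "joint_torque": joint torques, N m; "position": TCP position; "eef_rot": TCP orientation; "contact_force": force on the tool from outside, world axes, zero at the start; "torque": the same for the moment, N m; "gripper_width": finger opening in m.
Only numpy, scipy, OpenCV 4.12 (cv2) and the standard library are available. Lean on these libraries where they do the work, as an engineer would, in place of code of your own. Each camera call takes 0.05 s, during which the arm holds its last target.

### The job

This swingarm leg is being set for a new chain, so its axle must sit fully forward in its slot. With a fingertip, turn the brass snail cam by its red ear, clockwise seen from above, until the low round part of its rim faces the stop pin, and only then push the axle fully forward towards the pin until it stops at the front end of its slot. Only push: do not grip the ear, and do not pick up or shift any of the loose parts and tools lying around; finish with the hand clear.

Things in the scene. Friction and masses are not known exactly. Their poses are not given: they have to be found in the camera images.
- swingarm: One leg of a small motorbike's swingarm, dark grey box section 56 mm wide, outer face up in a fixed bench jig. Origin on the bench below the fully-back axle; x points forward, to the pivot tube at x = 385 mm; y left of that, z up. Its top face is 75 mm above the bench, its rear end at x = -51 mm. Besides pin, cam and axle nothing on it rises over 75 mm from x = -51 to 150, over 90 mm beyond.
- stop_pin (a point): Centre of the top of the steel stop pin, 10 mm in diameter, standing 22 mm out of the leg's top face, 54 mm forward of the swingarm origin (y = 0). The cam's rim butts against this pin when the axle is pushed forward on a high step.
- axle (a joint): Travel (m) of the axle, with the nut and cam it carries, forward along the swingarm's x axis: 0 = fully back, 0.028 = home against the front end of its slot. Starts at 0 to 0.003. Drags with about 8 N of friction and stays where it is left. With a high step facing the pin it stops at 0.004 to 0.016; it goes home only with the low part facing the pin.
- axle_end (a point): Centre of the top end of the upright axle, 119 mm above the bench: threaded end 15 mm in diameter above a chrome hexagon nut, 24 mm across flats, from 87 to 103 mm above the bench, on a washer 34 mm in diameter, 84 to 87 mm. Push on nut and axle end from behind, above the cam.
- snail_cam (a joint): Turn of the cam about the upright axle, rad, counterclockwise from above positive. At 0 the low round part faces the pin, and it does so from 0.35 down to -0.5; above 0.4 the steps face it, higher and higher. Starts at 1.85 to 2.95: turn it clockwise, to smaller values. Steady friction of about 0.12 N m (2 N at the ear); it stays where it is left.
- cam_centre (a point): Centre of the cam's top face, on the axle's axis, 84 mm above the bench. The cam is a brass-coloured plate 5 mm thick: a round low side of radius 20 mm, seven steps of 22 degrees rising to radius 44 mm, and an arm 14 mm wide reaching to radius 84 mm with the red ear at its end. At snail_cam = 0 the arm points 60 degrees (1.047 rad) counterclockwise of the swingarm's x axis.
- cam_ear: The red bent-up ear at the end of the cam's arm, an upright plate 22 mm long (its x axis, radially out from the axle), 5 mm thick (its y axis, counterclockwise) and 30 mm high. Origin: centre of its foot, 84 mm above the bench, 73 mm from the axle's axis. Push its counterclockwise (+y) face. Its clockwise way, round the rear and the left (+y) of the leg, is free.
- pin_punch: Bystander: steel pin punch, 144 mm long, 12 mm thick, lying along its x axis to the right of the leg. Leave it.
- adjuster_block: Bystander: rusty rear axle adjuster block 42 x 28 x 31 mm with a 55 mm bolt, to the right of the leg. Leave it.
- axle_socket: Bystander: chrome socket standing on the bench to the left of the leg, 32 mm in diameter, 44 mm high. Leave it.
- spacer: Bystander: aluminium wheel spacer 30 mm in diameter, 24 mm high, to the right of the leg. Leave it.
- pressure_plate: Bystander: bronze clutch pressure plate 130 mm in diameter, 31 mm high, far left on the bench. Leave it.
- torque_case: Bystander: yellow plastic torque wrench case 400 x 95 x 60 mm (long along its x axis), on the right of the bench. Leave it.
- grease_tin: Bystander: green tin 72 mm in diameter, 50 mm high, on the left of the bench. Leave it.

How it is judged:
By the outcome, as a careful person would: the job done as asked, in the order asked, and still so for the second after the job is handed in, with the robot touching nothing.
It also fails if it takes over 48 s, if anything falls off the work surface, if the arm or the gripper's body presses on something with over 40 N, if the wrist force passes 120 N, or if a joint passes its speed limit or range.

## Working session

There is one attempt and no reset: what is moved stays moved. The work goes in short steps, Python scripts to look and compute and a tool call to move; the robot and the scene stay as the last step left them, time stands still between calls to the robot, and variables do not carry over. Pictures are saved under pics/ and viewed, and the job is handed in when it is done.

Besides the shell and the picture viewer there is one more tool, called after "Call:" as a command line: name --argument value ..., lists and objects as JSON in quotes. move_arm: Moves the arm, as the interface text tells. Its arguments: {"type":"object","properties":{"steps":{"type":"array","items":{"type":"object","properties":{"linear":{"type":"array","items":{"type":"number"}},"yaw":{"type":"number"}}}},"jaw":{"type":"number"},"force":{"type":"number"}},"required":["steps"]}

```bash
mkdir -p pics; ls
python3 - <<'E'
from workcell import *
import cv2
o=get_obs();print({k:o[k] for k in ('time_s','position','eef_rot','contact_force','gripper_width')})
for n in ('scene','top'):
    c=read_camera(n);cv2.imwrite(f'pics/{n}0.png',c['pixels']);print(n,c['fx'],c['fy'],c['cx'],c['cy'],c['eye'],c['orientation'],c.keys())
E
```

```text
pics
{'time_s': 0.0, 'position': array([ 0.20805999, -0.58850983,  0.24403258]), 'eef_rot': array([-3.14144235e+00,  2.29089837e-03, -1.23102502e+00]), 'contact_force': array([ 0.62076736,  0.14301448, -0.53211293]), 'gripper_width': 0.08567066992376857}
scene 386.24170106928767 386.24170106928767 322.4199697264604 204.13958366268247 [ 1.26708004 -0.29774369  0.87857464] [0.76532093 0.01267955 1.17296762] dict_keys(['pixels', 'fx', 'fy', 'cx', 'cy', 'eye', 'orientation'])
top 413.5875308921104 413.5875308921104 320.9705607575474 203.48057825584974 [ 0.48724842 -0.00378535  1.35909425] [ 0.03875868  0.00422729 -1.54487225] dict_keys(['pixels', 'fx', 'fy', 'cx', 'cy', 'eye', 'orientation'])
```

View pics/scene0.png

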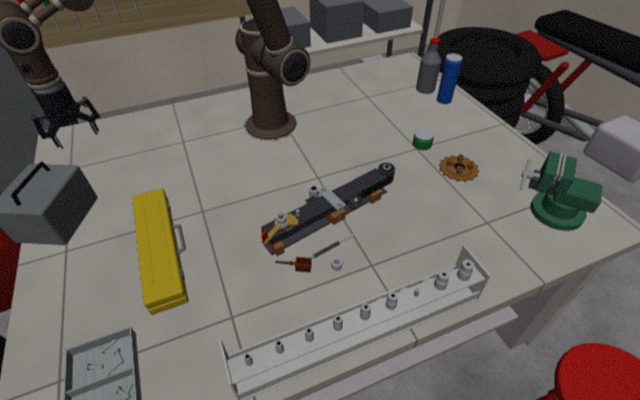

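View pics/top0.png

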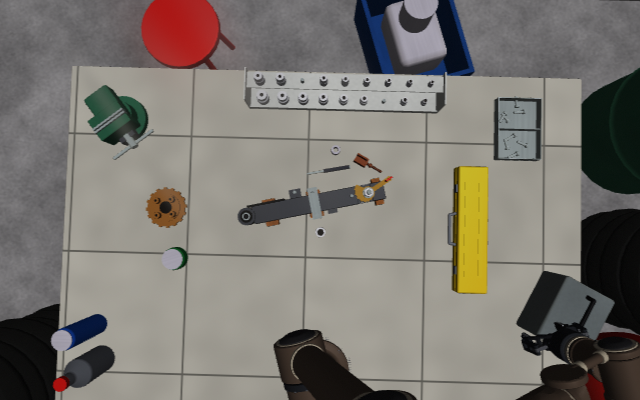

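```bash
cat > h.py <<'E'
import numpy as np, cv2
from scipy.spatial.transform import Rotation as R
def cam_pose(c):
    o=np.array(c['orientation']); return R.from_euler('xyz',o).as_matrix(), np.array(c['eye'])
def ray(c,u,v):
    M,e=cam_pose(c); d=M@np.array([(u-c['cx'])/c['fx'],-(v-c['cy'])/c['fy'],-1]); return e,d
def onplane(c,u,v,z):
    e,d=ray(c,u,v); return e+d*(z-e[2])/d[2]
def proj(c,p):
    M,e=cam_pose(c); q=M.T@(np.array(p)-e); return np.array([c['cx']+c['fx']*q[0]/-q[2], c['cy']-c['fy']*q[1]/-q[2]])
E
python3 - <<'E'
from workcell import *
from h import *
c=read_camera('top'); im=c['pixels']
cv2.imwrite('pics/topc.png',cv2.resize(im[140:250,230:410],None,fx=4.4,fy=4.4,interpolation=cv2.INTER_CUBIC))
s=read_camera('scene'); cv2.imwrite('pics/scc.png',cv2.resize(s['pixels'][150:280,240:420],None,fx=4.4,fy=4.4,interpolation=cv2.INTER_CUBIC))
E
```

```text
(no output)
```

View pics/topc.png

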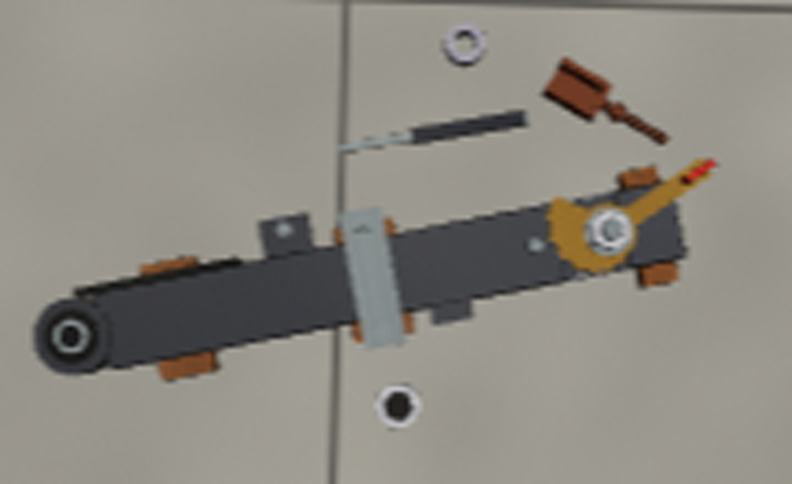

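View pics/scc.png

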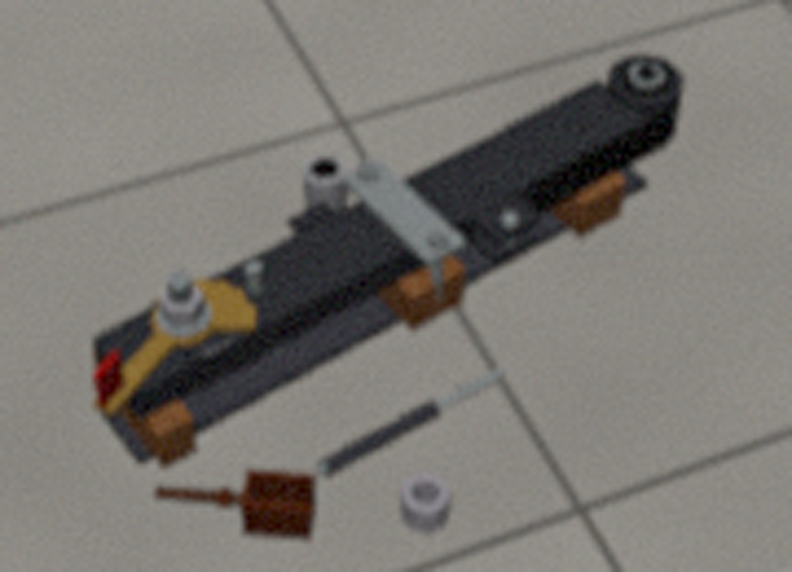

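Run:
```python
from workcell import *
from h import *
t=read_camera('top'); s=read_camera('scene')
def cc(u,v): return u/4.4-.5+.114+230, v/4.4-.5+.114+140
def cs(u,v): return u/4.4-.386+240, v/4.4-.386+150
def tri(a,b):
    e1,d1=ray(t,*a); e2,d2=ray(s,*b)
    k=np.linalg.lstsq(np.c_[d1,-d2],e2-e1,rcond=None)[0]
    p,q=e1+k[0]*d1,e2+k[1]*d2
    return (p+q)/2, np.linalg.norm(p-q)
ax=onplane(t,*cc(611,231),.119); pin=onplane(t,*cc(535,244),.097); piv=onplane(t,*cc(72,336),.090)
print('axle',ax,'pin',pin,'piv',piv)
print('scene: axle',onplane(s,*cs(180,280),.119),'pin',onplane(s,*cs(253,267),.097))
print('tri axle',tri(cc(611,231),cs(180,280)),'pin',tri(cc(535,244),cs(253,267)))
d=piv-pin; print('dist',np.linalg.norm(d[:2]),'yaw',np.arctan2(d[1],d[0]))
d=pin-ax; print('pin-axle',np.linalg.norm(d[:2]))
for n,c in (('top',t),('scene',s)):
    h=cv2.cvtColor(c['pixels'],cv2.COLOR_BGR2HSV)
    m=(((h[...,0]<6)|(h[...,0]>174))&(h[...,1]>190)&(h[...,2]>90)).astype('uint8')
    k,l,st,ce=cv2.connectedComponentsWithStats(m)
    for i in range(1,k):
        if 240<ce[i][0]<420 and 150<ce[i][1]<260: print(n,st[i],ce[i],onplane(c,*ce[i],.1), onplane(c,*ce[i],.114))
```

```text
axle [ 0.57300049 -0.13900248  0.119     ] pin [ 0.56412762 -0.0888636   0.097     ] piv [0.49200017 0.23198178 0.09      ]
scene: axle [ 0.57709828 -0.13966558  0.119     ] pin [ 0.5648748  -0.08936094  0.097     ]
tri axle (array([ 0.57337044, -0.13913321,  0.11502904]), np.float64(0.0006317303181791556)) pin (array([ 0.56414353, -0.08902745,  0.09614029]), np.float64(0.0002237971520312285))
dist 0.32885273580002505 yaw 1.7919245811112523
pin-axle 0.050917931662657505
top [386 177   6   4  10] [388.5 178.5] [ 0.61749218 -0.20123301  0.1       ] [ 0.61604399 -0.19903757  0.114     ]
scene [262 230   5   7  12] [263.91666667 232.5       ] [ 0.60753627 -0.19742077  0.1       ] [ 0.61939591 -0.19922474  0.114     ]
```

Call:
move_arm --steps '[{"linear":[-16,-36.4,-4]},{"linear":[-16,-36.4,-4]},{"linear":[-16,-36.4,-4]},{"linear":[-16,-36.4,-4]},{"linear":[-16,-36.4,-4]},{"linear":[-16,-36.4,-4]},{"linear":[-16,-36.4,-4]},{"linear":[-16,-36.4,-4]},{"linear":[-16,-36.4,-4]},{"linear":[-16,-36.4,-4]},{"linear":[-16,-36.4,-4]},{"linear":[-16,-36.4,-4]},{"linear":[-16,-36.4,-4]},{"linear":[-16,-36.4,-4]},{"linear":[-16,-36.4,-4]}]' --jaw 0 --force 30

```text
schema error: expected keys linear, yaw
```

Call:
move_arm --steps '[{"linear":[0,0,0],"yaw":-7},{"linear":[0,0,0],"yaw":-7},{"linear":[0,0,0],"yaw":-7},{"linear":[0,0,0],"yaw":-7},{"linear":[0,0,0],"yaw":-7},{"linear":[0,0,0],"yaw":-7},{"linear":[0,0,0],"yaw":-7},{"linear":[0,0,0],"yaw":-7},{"linear":[0,0,0],"yaw":-7},{"linear":[0,0,0],"yaw":-7},{"linear":[0,0,0],"yaw":-7},{"linear":[0,0,0],"yaw":-7},{"linear":[0,0,0],"yaw":-7},{"linear":[0,0,0],"yaw":-7}]'

```text
time_s: 1.47
position: [0.2083, -0.5892, 0.2452]
eef_rot: [-3.141, -0.0, 0.485]
contact_force: [-0.4, -0.4, -0.6]
gripper_width: 0.0854
```

Call:
move_arm --steps '[{"linear":[0,0,0],"yaw":-7},{"linear":[0,0,0],"yaw":-7},{"linear":[0,0,0],"yaw":-7},{"linear":[0,0,0],"yaw":-7},{"linear":[0,0,0],"yaw":-7},{"linear":[0,0,0],"yaw":-7},{"linear":[0,0,0],"yaw":-7},{"linear":[0,0,0],"yaw":-7},{"linear":[0,0,0],"yaw":-7},{"linear":[0,0,0],"yaw":-7},{"linear":[0,0,0],"yaw":-7},{"linear":[0,0,0],"yaw":-7},{"linear":[0,0,0],"yaw":-7},{"linear":[0,0,0],"yaw":-7},{"linear":[0,0,0],"yaw":0},{"linear":[0,0,0],"yaw":0}]'

```text
time_s: 2.8
position: [0.3114, -0.5347, 0.2278]
eef_rot: [-2.963, 0.014, 1.992]
contact_force: [-0.4, -0.0, -0.1]
gripper_width: 0.0855
```

Run:
```python
from workcell import *
from h import *
import pickle
o=get_obs(); c=read_camera('wrist'); t=read_camera('top'); s=read_camera('scene')
pickle.dump((o,c,t,s),open('w1.pkl','wb'))
print(o['time_s'],o['position'],o['eef_rot'],o['gripper_width'],o['joint_pos'],o['contact_force']); print(c['T_tool_cam'],c['fx'],c['cx'],c['cy'],c.keys())
cv2.imwrite('pics/w1.png',c['pixels'])
```

```text
2.8 [ 0.31140416 -0.53466795  0.22783134] [-2.96309537  0.01378873  1.99159395] 0.08551288442694215 [-1.02651286  0.32461736  1.65921058 -0.19414275  1.17312103 -2.94010801] [-0.41257594 -0.03693179 -0.06598577]
[[ 9.99999950e-01 -3.14133407e-04  3.72968890e-05 -3.16408677e-04]
 [-2.85155816e-04 -9.46179640e-01 -3.23641789e-01 -8.28577318e-02]
 [ 1.36956255e-04  3.23641762e-01 -9.46179682e-01 -1.27070994e-01]
 [ 0.00000000e+00  0.00000000e+00  0.00000000e+00  1.00000000e+00]] 317.0335773992717 321.3229516575791 201.0687945520076 dict_keys(['pixels', 'fx', 'fy', 'cx', 'cy', 'T_tool_cam'])
```

View pics/w1.png

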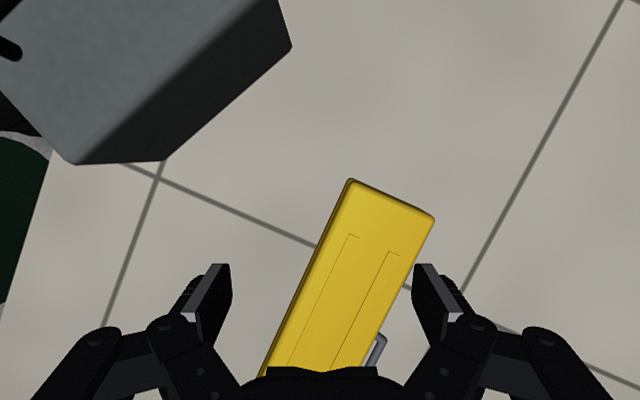

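The first call was refused because its rows had no yaw, so the turns ran at the start position and brought joint 6 to its limit. I'll unwind it before going on.

Call:
move_arm --steps '[{"linear":[0,0,0],"yaw":7},{"linear":[0,0,0],"yaw":7},{"linear":[0,0,0],"yaw":7},{"linear":[0,0,0],"yaw":7},{"linear":[0,0,0],"yaw":7},{"linear":[0,0,0],"yaw":7},{"linear":[0,0,0],"yaw":0}]' --jaw 0 --force 30

```text
time_s: 3.53
position: [0.3085, -0.5374, 0.2291]
eef_rot: [-3.02, 0.131, 1.257]
contact_force: [0.3, -0.8, 0.4]
gripper_width: 0.0006
```

Run:
```python
from workcell import *
o=get_obs();print(o)
```

```text
{'time_s': 3.5333, 'joint_pos': array([-1.03271473,  0.3237148 ,  1.65768227, -0.19427898,  1.1730678 ,
       -2.20504628]), 'qd': array([ 0.00404977, -0.00124366,  0.00190453,  0.00139249, -0.00018502,
       -0.16341866]), 'joint_torque': array([  0.19463619, -41.59765005, -27.09717572,  -0.63968394,
         0.08143289,   0.69660304]), 'position': array([ 0.30852584, -0.53740277,  0.22910819]), 'eef_rot': array([-3.01959862,  0.13137737,  1.25697233]), 'contact_force': array([ 0.34308376, -0.82606772,  0.36431078]), 'torque': array([ 0.03007449, -0.04244326, -0.01510791]), 'gripper_width': 0.0005714411083825095}
```

```bash
cat >> h.py <<'E'
def plan(R0,p0,way):
    """way: list of (world target xyz, dyaw deg); R0,p0 current. returns rows, endpose"""
    M=np.array(R0);p=np.array(p0);rows=[]
    for q,dy in way:
        d=M.T@(np.array(q)-p)*1000; d=np.round(d,1); dy=round(dy,1)
        p=p+M@d/1000; M=M@R.from_euler('z',dy,degrees=True).as_matrix()
        rows.append('{"linear": [%g, %g, %g], "yaw": %g}'%(*d,dy))
    return rows,M,p
E
python3 - <<'E'
from workcell import *
from h import *
o=get_obs();M=R.from_euler('xyz',o['eef_rot']).as_matrix();p=o['position'];print(M)
T=np.array([.644,-.18,.27])
rows,M2,p2=plan(M,p,[(p+(T-p)*(i+1)/15,0) for i in range(15)])
print(np.linalg.norm(T-p)/15); print(rows[0],rows[7],rows[-1])
E
```

```text
[[ 0.30603788  0.93916987 -0.15588708]
 [ 0.94296335 -0.32156685 -0.08610971]
 [-0.13099977 -0.12064297 -0.9840144 ]]
0.03279239690273862
{"linear": [29, 13, -8.2], "yaw": 0} {"linear": [28.9, 13, -8.3], "yaw": 0} {"linear": [28.9, 13, -8.2], "yaw": 0}
```

Call:
move_arm --steps '[{"linear":[29,13,-8.2],"yaw":0},{"linear":[29,13,-8.2],"yaw":0},{"linear":[29,13,-8.2],"yaw":0},{"linear":[29,13,-8.2],"yaw":0},{"linear":[29,13,-8.2],"yaw":0},{"linear":[29,13,-8.2],"yaw":0},{"linear":[29,13,-8.2],"yaw":0},{"linear":[29,13,-8.2],"yaw":0},{"linear":[29,13,-8.2],"yaw":0},{"linear":[29,13,-8.2],"yaw":0},{"linear":[29,13,-8.2],"yaw":0},{"linear":[29,13,-8.2],"yaw":0},{"linear":[29,13,-8.2],"yaw":0},{"linear":[29,13,-8.2],"yaw":0},{"linear":[29,13,-8.2],"yaw":0}]'

```text
time_s: 4.78
position: [0.6445, -0.1766, 0.2699]
eef_rot: [-3.019, 0.13, 1.263]
contact_force: [1.0, -0.1, -0.6]
gripper_width: -0.0
```

Call:
move_arm --steps '[{"linear":[0,0,0],"yaw":-6.6},{"linear":[0,0,0],"yaw":-6.6},{"linear":[0,0,0],"yaw":-6.6},{"linear":[0,0,0],"yaw":-6.6},{"linear":[0,0,0],"yaw":-6.6},{"linear":[0,0,0],"yaw":-6.6},{"linear":[0,0,0],"yaw":-6.6},{"linear":[0,0,0],"yaw":-6.6},{"linear":[0,0,0],"yaw":0},{"linear":[0,0,0],"yaw":0},{"linear":[0,0,0],"yaw":0}]'

```text
time_s: 5.7
position: [0.6435, -0.1773, 0.2695]
eef_rot: [-2.964, -0.018, 2.172]
contact_force: [0.6, -0.2, -0.4]
gripper_width: -0.0004
```

Run:
```python
from workcell import *
from h import *
import pickle
o=get_obs(); c=read_camera('wrist'); 
pickle.dump((o,c),open('w2.pkl','wb'))
print(o['time_s'],o['position'],o['eef_rot'],o['gripper_width'],o['joint_pos'],o['contact_force'])
cv2.imwrite('pics/w2.png',c['pixels'])
```

```text
5.7 [ 0.64353757 -0.17726053  0.26946869] [-2.96358335 -0.01774297  2.17168239] -0.0004131135903687167 [-0.27710896  0.45061205  1.39938217 -0.12685902  1.42067647 -2.42326092] [ 0.56078477 -0.19960617 -0.37127835]
```

View pics/w2.png

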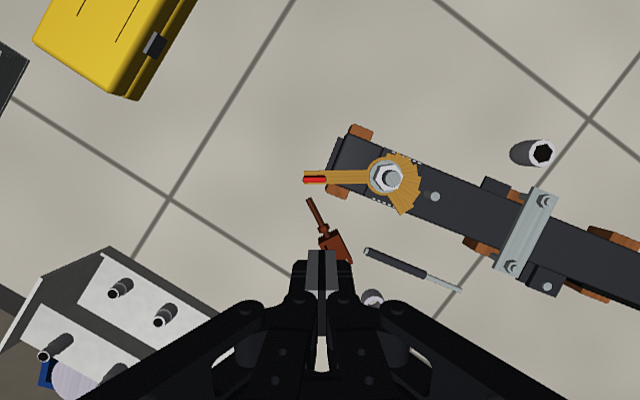

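Run:
```python
from h import *
import pickle
o,c=pickle.load(open('w2.pkl','rb'))
im=c['pixels']; cv2.imwrite('pics/w2c.png',cv2.resize(im[120:260,280:460],None,fx=4.4,fy=4.2,interpolation=cv2.INTER_CUBIC))
T=np.eye(4);T[:3,:3]=R.from_euler('xyz',o['eef_rot']).as_matrix();T[:3,3]=o['position']
W=T@np.array(c['T_tool_cam'])
def wp(u,v,z):
    d=W[:3,:3]@np.array([(u-c['cx'])/c['fx'],-(v-c['cy'])/c['fy'],-1]);e=W[:3,3];return e+d*(z-e[2])/d[2]
h=cv2.cvtColor(im,cv2.COLOR_BGR2HSV)
m=(((h[...,0]<6)|(h[...,0]>174))&(h[...,1]>170)&(h[...,2]>90)).astype('uint8')
k,l,st,ce=cv2.connectedComponentsWithStats(m)
for i in range(1,k):
    if st[i][4]>8: print(st[i],ce[i],wp(*ce[i],.1),wp(*ce[i],.114))
print('axle',wp(394,178.5,.119),'pin',wp(435,196.5,.097), 'eye',W[:3,3])
```

```text
[303 177  23   5 115] [314. 179.] [ 0.61833151 -0.20008424  0.1       ] [ 0.61733823 -0.20067067  0.114     ]
axle [ 0.57507815 -0.14041293  0.119     ] pin [ 0.56471855 -0.09019686  0.097     ] eye [ 0.59639529 -0.21303531  0.40918561]
```

View pics/w2c.png

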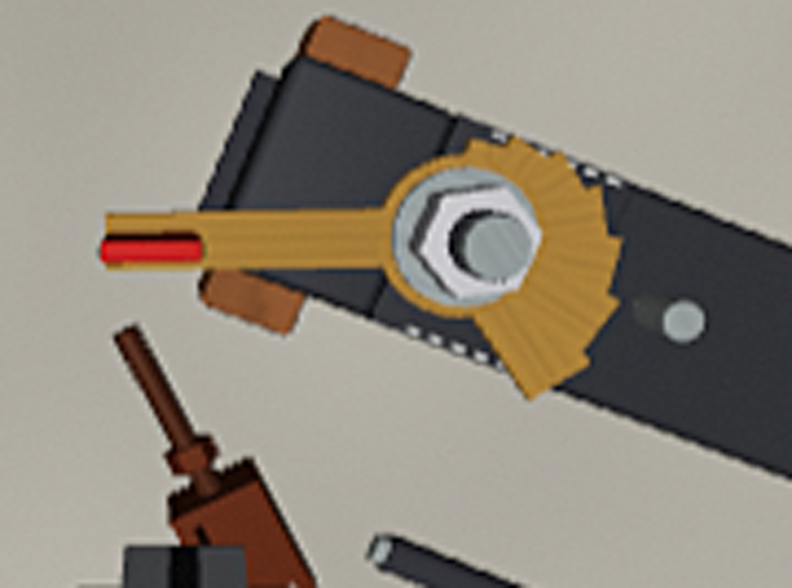

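Run:
```python
from workcell import *
from h import *
o=get_obs();M=R.from_euler('xyz',o['eef_rot']).as_matrix();p=o['position']
zt=M[:,2]; A=np.array([.5743,-.1402])
def tcp(th,r,z): 
    a=np.radians(th); return np.r_[A+r*np.array([np.cos(a),np.sin(a)]),z]-.014*zt
T=tcp(-32,.0752,.094)
print(T)
T1=T.copy();T1[2]=p[2]
w=[(T1,0)]+[(T1+(T-T1)*(i+1)/7,0) for i in range(7)]
rows,M1,p1=plan(M,p,w);print(rows)
```

```text
[ 0.64025605 -0.17884988  0.10777661]
['{"linear": [0.4, -3.7, 0.7], "yaw": 0}', '{"linear": [-0.4, 4.1, 22.7], "yaw": 0}', '{"linear": [-0.4, 4.1, 22.7], "yaw": 0}', '{"linear": [-0.4, 4.1, 22.7], "yaw": 0}', '{"linear": [-0.4, 4.1, 22.8], "yaw": 0}', '{"linear": [-0.5, 4.1, 22.7], "yaw": 0}', '{"linear": [-0.4, 4, 22.7], "yaw": 0}', '{"linear": [-0.4, 4.1, 22.8], "yaw": 0}']
```

Call:
move_arm --steps '[{"linear":[0.4,-3.7,0.7],"yaw":0},{"linear":[-0.4,4.1,22.7],"yaw":0},{"linear":[-0.4,4.1,22.7],"yaw":0},{"linear":[-0.4,4.1,22.7],"yaw":0},{"linear":[-0.4,4.1,22.7],"yaw":0},{"linear":[-0.4,4.1,22.7],"yaw":0},{"linear":[-0.4,4.1,22.7],"yaw":0},{"linear":[-0.4,4.1,22.7],"yaw":0},{"linear":[0,0,0],"yaw":0},{"linear":[0,0,0],"yaw":0}]'

```text
time_s: 6.58
position: [0.6388, -0.1779, 0.1063]
eef_rot: [-2.961, -0.021, 2.174]
contact_force: [0.1, -0.0, -0.1]
gripper_width: -0.0002
```

Run:
```python
from workcell import *
from h import *
o=get_obs(); c=read_camera('wrist'); s=read_camera('scene')
print(o['time_s'],o['position'],o['eef_rot'],o['contact_force'])
cv2.imwrite('pics/w3.png',np.vstack([c['pixels'][100:],cv2.resize(s['pixels'][150:260,200:420],(640,300))]))
M=R.from_euler('xyz',o['eef_rot']).as_matrix();p=o['position']
zt=M[:,2]; A=np.array([.5743,-.1402])
print(p+.014*zt)
def tcp(th,r,z): 
    a=np.radians(th); return np.r_[A+r*np.array([np.cos(a),np.sin(a)]),z]-.014*zt
# rotate together once theta < -45.3
w=[];th=-32
while th>-189.9:
    th-=3.95; w.append((tcp(th,.0752,.094), 3.95 if -189.9+0<th<-44 else 0))
rows,M1,p1=plan(M,p,w);print(len(rows));print('\n'.join(rows));print(th,p1)
```

```text
6.5833 [ 0.63875454 -0.17785171  0.10625252] [-2.96069288 -0.02127202  2.17356706] [ 0.11027869 -0.02812321 -0.0774124 ]
[ 0.63651356 -0.17903839  0.09248408]
40
{"linear": [-3.6, -4.3, -0.8], "yaw": 0}
{"linear": [-1.5, -4.9, 0.8], "yaw": 0}
{"linear": [-1.3, -5, 0.9], "yaw": 0}
{"linear": [-0.8, -5, 0.9], "yaw": 4}
{"linear": [-0.9, -5, 0.9], "yaw": 4}
{"linear": [-0.9, -5, 1], "yaw": 4}
{"linear": [-0.8, -5.1, 0.9], "yaw": 4}
{"linear": [-0.9, -5, 0.9], "yaw": 4}
{"linear": [-0.8, -5, 1], "yaw": 4}
{"linear": [-0.9, -5, 0.9], "yaw": 4}
{"linear": [-0.9, -5.1, 0.9], "yaw": 4}
{"linear": [-0.8, -5, 0.9], "yaw": 4}
{"linear": [-0.9, -5, 0.9], "yaw": 4}
{"linear": [-0.8, -5.1, 0.9], "yaw": 4}
{"linear": [-0.9, -5, 0.8], "yaw": 4}
{"linear": [-0.9, -5.1, 0.8], "yaw": 4}
{"linear": [-0.8, -5, 0.8], "yaw": 4}
{"linear": [-0.9, -5.1, 0.7], "yaw": 4}
{"linear": [-0.9, -5, 0.7], "yaw": 4}
{"linear": [-0.9, -5.1, 0.6], "yaw": 4}
{"linear": [-0.8, -5.1, 0.6], "yaw": 4}
{"linear": [-0.9, -5, 0.6], "yaw": 4}
{"linear": [-0.9, -5.1, 0.5], "yaw": 4}
{"linear": [-0.9, -5.1, 0.4], "yaw": 4}
{"linear": [-1, -5.1, 0.4], "yaw": 4}
{"linear": [-0.9, -5.1, 0.3], "yaw": 4}
{"linear": [-0.9, -5.1, 0.2], "yaw": 4}
{"linear": [-1, -5.1, 0.2], "yaw": 4}
{"linear": [-0.9, -5.1, 0.1], "yaw": 4}
{"linear": [-1, -5.1, 0.1], "yaw": 4}
{"linear": [-1, -5, -0], "yaw": 4}
{"linear": [-1, -5.1, -0.1], "yaw": 4}
{"linear": [-1, -5.1, -0.1], "yaw": 4}
{"linear": [-1, -5.1, -0.2], "yaw": 4}
{"linear": [-1, -5.1, -0.3], "yaw": 4}
{"linear": [-1, -5, -0.3], "yaw": 4}
{"linear": [-1.1, -5.1, -0.4], "yaw": 4}
{"linear": [-1, -5.1, -0.4], "yaw": 4}
{"linear": [-1, -5, -0.5], "yaw": 4}
{"linear": [-1.1, -5.1, -0.6], "yaw": 0}
-189.9999999999999 [ 0.50249408 -0.12592066  0.10778731]
```

View pics/w3.png

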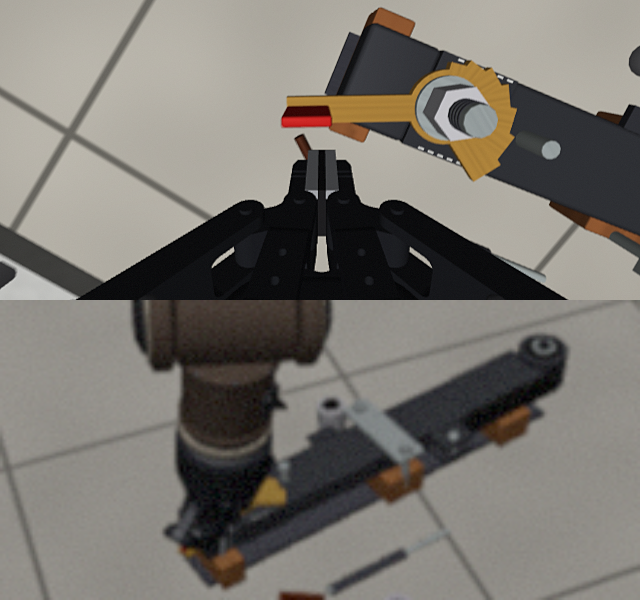

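Call:
move_arm --steps '[{"linear":[-4,-4.3,-0.8],"yaw":0},{"linear":[-1.5,-4.9,0.8],"yaw":0},{"linear":[-1.3,-5,0.9],"yaw":0},{"linear":[-0.9,-5,0.9],"yaw":4},{"linear":[-0.9,-5,0.9],"yaw":4},{"linear":[-0.9,-5,0.9],"yaw":4},{"linear":[-0.9,-5,0.9],"yaw":4},{"linear":[-0.9,-5,0.9],"yaw":4},{"linear":[-0.9,-5,0.9],"yaw":4},{"linear":[-0.9,-5,0.9],"yaw":4},{"linear":[-0.9,-5,0.9],"yaw":4},{"linear":[-0.9,-5,0.9],"yaw":4},{"linear":[-0.9,-5,0.9],"yaw":4}]'

```text
time_s: 7.77
position: [0.5884, -0.2161, 0.1108]
eef_rot: [-2.998, 0.102, 1.481]
contact_force: [2.2, -2.2, 0.8]
gripper_width: -0.0001
```

```bash
cat > nxt.py <<'E'
from workcell import *
from h import *
import sys
o=get_obs(); c=read_camera('wrist')
print(o['time_s'],o['position'],o['eef_rot'],o['contact_force'])
cv2.imwrite('pics/%s.png'%sys.argv[1],c['pixels'])
M=R.from_euler('xyz',o['eef_rot']).as_matrix();p=o['position']
zt=M[:,2]; A=np.array([.5743,-.1402])
t=p+.014*zt; d=t[:2]-A; th=np.degrees(np.arctan2(d[1],d[0])); th=th-360 if th>0 else th
psi=np.degrees(np.arctan2(M[1,0],M[0,0]))
print('tip',t,'r',np.hypot(*d),'th',th,'psi-th',(psi-th)%360)
E
python3 nxt.py w4
```

```text
7.7667 [ 0.58842932 -0.21608932  0.1107977 ] [-2.99759948  0.10227471  1.48093622] [ 2.24934268 -2.16853972  0.83191726]
tip [ 0.58630154 -0.21731789  0.09701499] r 0.0780461727612627 th -81.15425323198411 psi-th 166.00564819334622
```

View pics/w4.png

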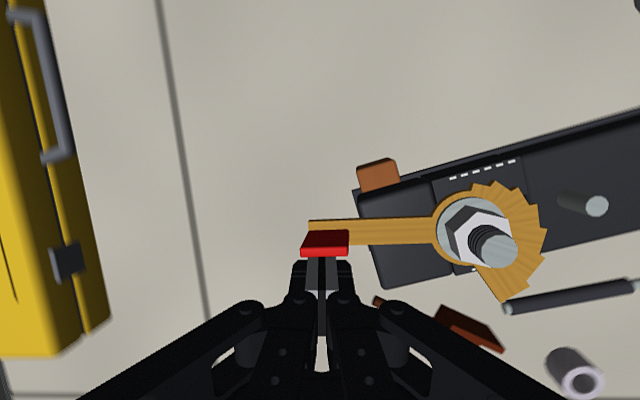

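Call:
move_arm --steps '[{"linear":[-0.5,-5,1.2],"yaw":4},{"linear":[-0.6,-5,1.2],"yaw":4},{"linear":[-0.7,-5,1.2],"yaw":4},{"linear":[-0.9,-5,1.1],"yaw":4},{"linear":[-0.9,-5,0.9],"yaw":4},{"linear":[-0.9,-5.1,0.8],"yaw":4},{"linear":[-0.9,-5.1,0.7],"yaw":4},{"linear":[-0.9,-5.1,0.7],"yaw":4},{"linear":[-0.9,-5.1,0.6],"yaw":4},{"linear":[-0.9,-5.1,0.6],"yaw":4},{"linear":[-0.9,-5.1,0.5],"yaw":4},{"linear":[-0.9,-5.1,0.4],"yaw":4},{"linear":[-1,-5.1,0.4],"yaw":4}]'

```text
time_s: 8.9
position: [0.5263, -0.1941, 0.1081]
eef_rot: [-3.133, 0.178, 0.569]
contact_force: [1.0, -1.5, 1.6]
gripper_width: -0.0002
```

```bash
python3 nxt.py w5
```

```text
8.9 [ 0.52627513 -0.19408268  0.10809365] [-3.13297607  0.17753249  0.56850352] [ 0.97163373 -1.47830285  1.55383168]
tip [ 0.52412673 -0.19531205  0.09431421] r 0.07452982781434317 th -132.31430372489112 psi-th 164.8871558250163
```

View pics/w5.png

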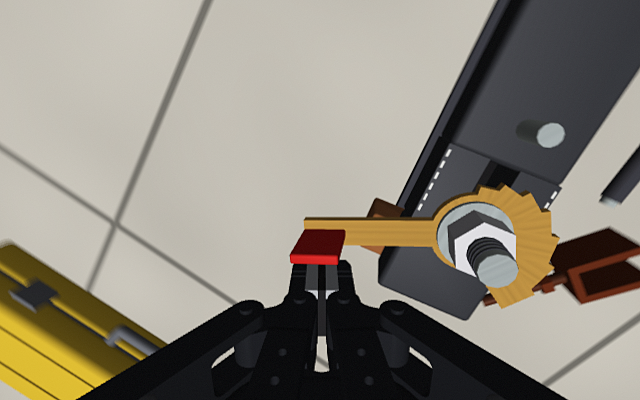

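Call:
move_arm --steps '[{"linear":[-0.9,-5.1,0.3],"yaw":4},{"linear":[-0.9,-5.1,0.2],"yaw":4},{"linear":[-1,-5.1,0.2],"yaw":4},{"linear":[-1,-5.1,0.1],"yaw":4},{"linear":[-1,-5.1,0.1],"yaw":4},{"linear":[-1,-5.1,0],"yaw":4},{"linear":[-1,-5.1,-0.1],"yaw":4},{"linear":[-1,-5.1,-0.1],"yaw":4},{"linear":[-1,-5.1,-0.2],"yaw":4},{"linear":[-1,-5.1,-0.3],"yaw":4},{"linear":[-1,-5.1,-0.3],"yaw":4},{"linear":[-1,-5.1,-0.4],"yaw":4},{"linear":[0,0,0],"yaw":0},{"linear":[0,0,0],"yaw":0}]'

```text
time_s: 10.12
position: [0.5035, -0.1367, 0.1063]
eef_rot: [3.017, 0.128, -0.273]
contact_force: [-0.2, -0.5, -0.1]
gripper_width: 0.0001
```

```bash
python3 nxt.py w6
```

```text
10.1167 [ 0.50345717 -0.13668659  0.10631896] [ 3.01683039  0.12804082 -0.2726215 ] [-0.23452705 -0.46535283 -0.05170712]
tip [ 0.50127981 -0.13788679  0.09254149] r 0.07305682231633555 th -181.81447177393653 psi-th 166.19441054184176
```

View pics/w6.png

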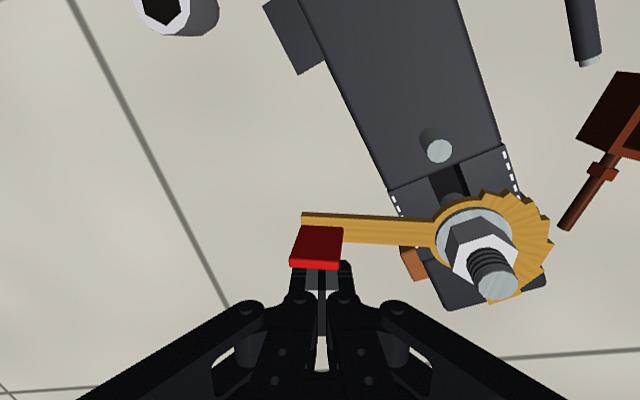

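Call:
move_arm --steps '[{"linear":[-0.8,-5.1,-0.6],"yaw":4},{"linear":[-0.8,-5.1,-0.7],"yaw":4},{"linear":[0,0,0],"yaw":0},{"linear":[0,0,0],"yaw":0}]'

```text
time_s: 10.5
position: [0.5048, -0.1264, 0.106]
eef_rot: [3.0, 0.11, -0.412]
contact_force: [0.4, 0.7, 0.4]
gripper_width: 0.0
```

```bash
python3 nxt.py w7
python3 - <<'E'
from workcell import *
from h import *
t=read_camera('top');im=t['pixels'];cv2.imwrite('pics/t7.png',cv2.resize(im[140:250,300:420],None,fx=5,fy=5,interpolation=cv2.INTER_CUBIC))
o=get_obs();M=R.from_euler('xyz',o['eef_rot']).as_matrix();p=o['position'];zt=M[:,2]
A=np.array([.5743,-.1402]);sx=np.array([np.cos(1.79),np.sin(1.79)])
# retreat: 30 mm backward (-sx) from ear, then up 60, then behind the nut
psi=np.arctan2(M[1,0],M[0,0]);print('psi',np.degrees(psi),'q',o['joint_pos'])
w=[];q=p.copy()
b=np.r_[-sx,0]
for i in range(4): q=q+b*.01; w.append((q,0))
for i in range(3): q=q+np.array([0,0,.02]); w.append((q,0))
rows,M1,p1=plan(M,p,w);print('\n'.join(rows));print(p1)
E
```

```text
10.5 [ 0.50484222 -0.12641329  0.10600068] [ 3.00018219  0.11016656 -0.41236985] [0.37567788 0.6833245  0.36821064]
tip [ 0.50265531 -0.12761032  0.09222445] r 0.07274243870413964 th -189.9664837241982 psi-th 166.33943171397166
psi -23.693244589876247 q [-0.2576688   0.36798167  1.88315124 -0.1436837   1.02573317  0.23096225]
{"linear": [5.9, 8.1, 0.5], "yaw": 0}
{"linear": [5.9, 8.1, 0.5], "yaw": 0}
{"linear": [5.8, 8, 0.5], "yaw": 0}
{"linear": [5.9, 8.1, 0.5], "yaw": 0}
{"linear": [-2.2, 2.8, -19.7], "yaw": 0}
{"linear": [-2.2, 2.8, -19.7], "yaw": 0}
{"linear": [-2.2, 2.8, -19.7], "yaw": 0}
[ 0.51348696 -0.16546807  0.16598176]
```

View pics/w7.png

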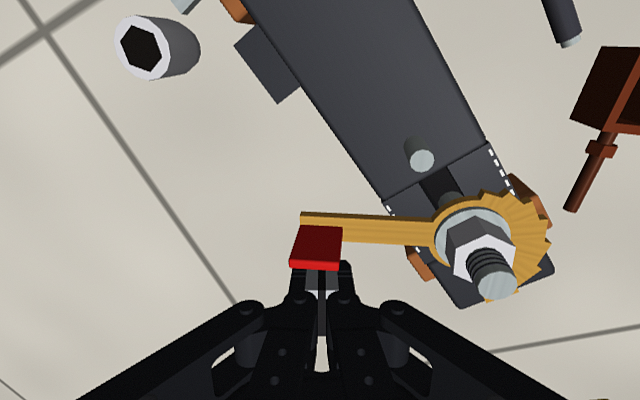

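Call:
move_arm --steps '[{"linear":[5.9,8.1,0.5],"yaw":0},{"linear":[5.9,8.1,0.5],"yaw":0},{"linear":[5.9,8.1,0.5],"yaw":0},{"linear":[5.9,8.1,0.5],"yaw":0},{"linear":[-2.2,2.8,-19.7],"yaw":0},{"linear":[-2.2,2.8,-19.7],"yaw":0},{"linear":[-2.2,2.8,-19.7],"yaw":0},{"linear":[0,0,0],"yaw":-6},{"linear":[0,0,0],"yaw":-6},{"linear":[0,0,0],"yaw":-6},{"linear":[0,0,0],"yaw":-6},{"linear":[0,0,0],"yaw":-6},{"linear":[0,0,0],"yaw":-6},{"linear":[0,0,0],"yaw":0},{"linear":[0,0,0],"yaw":0}]'

```text
time_s: 11.85
position: [0.5137, -0.1663, 0.1661]
eef_rot: [3.091, 0.172, 0.213]
contact_force: [0.1, 0.4, 0.4]
gripper_width: 0.0002
```

```bash
python3 nxt.py w8
python3 - <<'E'
from workcell import *
from h import *
o=get_obs();M=R.from_euler('xyz',o['eef_rot']).as_matrix();p=o['position'];zt=M[:,2]
c=read_camera('wrist')
T=np.eye(4);T[:3,:3]=M;T[:3,3]=p;W=T@np.array(c['T_tool_cam']);import pickle;pickle.dump((W,c),open('w8.pkl','wb'))
A=np.array([.5743,-.1402]);sx=np.array([np.cos(1.79),np.sin(1.79)])
g=np.r_[A-.040*sx,.093]-.014*zt; h=g.copy();h[2]=p[2]
w=[(p+(h-p)*(i+1)/4,0) for i in range(4)]+[(h+(g-h)*(i+1)/4,0) for i in range(4)]
rows,M1,p1=plan(M,p,w);print('\n'.join(rows));print(p1)
E
```

```text
11.85 [ 0.51368866 -0.16627259  0.16614198] [3.09074848 0.17162629 0.21313516] [0.10237268 0.39861339 0.3516419 ]
tip [ 0.5115053  -0.16747311  0.15236549] r 0.06846164443656753 th -156.52364371533398 psi-th 168.73538887072178
{"linear": [16.6, 6.8, -2.5], "yaw": 0}
{"linear": [16.6, 6.9, -2.6], "yaw": 0}
{"linear": [16.6, 6.8, -2.5], "yaw": 0}
{"linear": [16.6, 6.8, -2.5], "yaw": 0}
{"linear": [2.5, -0.7, 14.6], "yaw": 0}
{"linear": [2.6, -0.8, 14.6], "yaw": 0}
{"linear": [2.5, -0.7, 14.6], "yaw": 0}
{"linear": [2.5, -0.8, 14.6], "yaw": 0}
[ 0.58513246 -0.17801424  0.10673894]
```

View pics/w8.png

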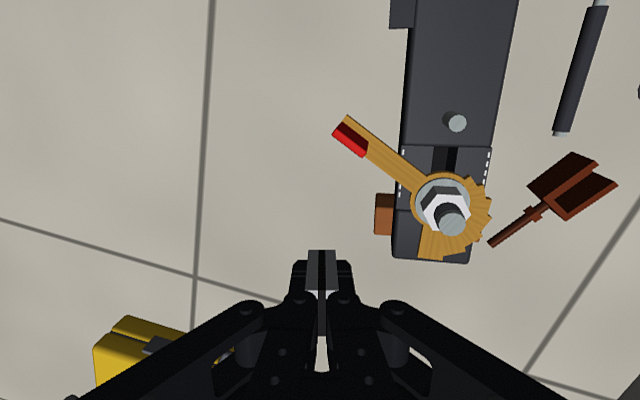

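Run:
```python
from h import *
import pickle
W,c=pickle.load(open('w8.pkl','rb'))
def wp(u,v,z):
    d=W[:3,:3]@np.array([(u-c['cx'])/c['fx'],-(v-c['cy'])/c['fy'],-1]);e=W[:3,3];return e+d*(z-e[2])/d[2]
a=wp(452,221,.119);p=wp(457.5,122.5,.097);r=wp(349,146,.100);print(a,p,r,np.linalg.norm((p-a)[:2]))
d=(r-a)[:2];print(np.hypot(*d),np.arctan2(d[1],d[0])-1.79-1.047)
```

```text
[ 0.57449953 -0.13813211  0.119     ] [ 0.56382839 -0.08914632  0.097     ] [ 0.50873321 -0.11609117  0.1       ] 0.05013463585387029
0.06936145807875044 -0.018783223753088274
```

Call:
move_arm --steps '[{"linear":[16.6,6.8,-2.5],"yaw":0},{"linear":[16.6,6.8,-2.5],"yaw":0},{"linear":[16.6,6.8,-2.5],"yaw":0},{"linear":[16.6,6.8,-2.5],"yaw":0},{"linear":[0,0,0],"yaw":0},{"linear":[2.5,-0.7,14.6],"yaw":0},{"linear":[2.5,-0.7,14.6],"yaw":0},{"linear":[2.5,-0.7,14.6],"yaw":0},{"linear":[2.5,-0.7,14.6],"yaw":0},{"linear":[0,0,0],"yaw":0},{"linear":[0,0,0],"yaw":0}]'

```text
time_s: 12.87
position: [0.5835, -0.1769, 0.1051]
eef_rot: [3.093, 0.175, 0.216]
contact_force: [0.1, -1.2, 0.7]
gripper_width: 0.0003
```

```bash
python3 nxt.py w9
python3 - <<'E'
from workcell import *
from h import *
o=get_obs();M=R.from_euler('xyz',o['eef_rot']).as_matrix();p=o['position'];zt=M[:,2];t=p+.014*zt
A=np.array([.5745,-.1405]);sx=np.array([np.cos(1.79),np.sin(1.79)]);sy=np.array([-sx[1],sx[0]])
d=t[:2]-A;print('tip rel axle along',d@sx,'lat',d@sy)
lat=-(d@sy)
print(M.T@np.r_[sx*6,0], M.T@np.r_[sy*lat*1000,0], M.T@np.array([0,0,1.]))
E
```

```text
12.8667 [ 0.58347327 -0.17685604  0.10512578] [3.09300738 0.17506801 0.21638382] [ 0.13792641 -1.15117295  0.65644071]
tip [ 0.58124047 -0.17804303  0.09135604] r 0.03847421128556722 th -79.60735380257908 psi-th 92.00523332411586
tip rel axle along -0.03867671641213125 lat 0.0005445575795688458
[-0.01700024 -5.9926508  -0.29639067] [ 0.53644517  0.00310727 -0.09359425] [-0.17194345  0.04914952 -0.98387996]
```

View pics/w9.png

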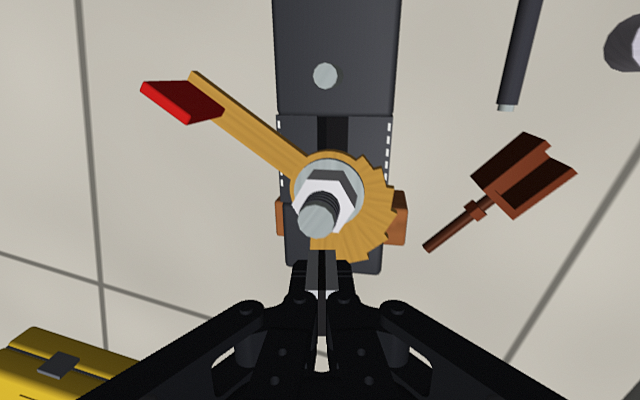

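Call:
move_arm --steps '[{"linear":[0.1,-4,-1],"yaw":0},{"linear":[0.1,-4,-1],"yaw":0},{"linear":[0,-4,-0.3],"yaw":0},{"linear":[0,-4,-0.2],"yaw":0},{"linear":[0,-4,-0.2],"yaw":0},{"linear":[0,-4,-0.2],"yaw":0},{"linear":[0,-4,-0.2],"yaw":0},{"linear":[0,-4,-0.2],"yaw":0},{"linear":[0,0,0],"yaw":0}]'

```text
time_s: 13.67
position: [0.5798, -0.148, 0.1094]
eef_rot: [3.085, 0.17, 0.218]
contact_force: [0.9, -6.0, -1.0]
gripper_width: 0.0001
```

```bash
python3 nxt.py w10
```

```text
13.6667 [ 0.57976134 -0.14802802  0.10943642] [3.08495432 0.16980909 0.21787909] [ 0.90863791 -6.02065361 -1.00095768]
tip [ 0.57762637 -0.1493124   0.09565991] r 0.009700539290233422 th -69.9460143629084 psi-th 82.42956664599251
```

View pics/w10.png

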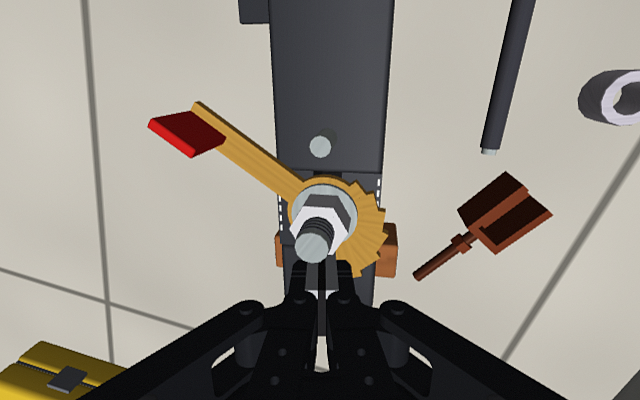

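Call:
move_arm --steps '[{"linear":[0,-2,0],"yaw":0},{"linear":[0,-2,0],"yaw":0},{"linear":[0,-2,0],"yaw":0},{"linear":[0,-2,0],"yaw":0},{"linear":[0,0,0],"yaw":0}]'

```text
time_s: 14.13
position: [0.5782, -0.1408, 0.1095]
eef_rot: [3.084, 0.17, 0.218]
contact_force: [0.6, -7.4, 0.2]
gripper_width: 0.0001
```

Call:
move_arm --steps '[{"linear":[0,-2,0],"yaw":0},{"linear":[0,-2,0],"yaw":0},{"linear":[0,0,0],"yaw":0},{"linear":[0,0,0],"yaw":0}]'

```text
time_s: 14.47
position: [0.5773, -0.137, 0.1094]
eef_rot: [3.084, 0.17, 0.218]
contact_force: [0.4, -7.9, 2.0]
gripper_width: 0.0002
```

Call:
move_arm --steps '[{"linear":[0,-2,0],"yaw":0},{"linear":[0,-1,0],"yaw":0},{"linear":[0,0,0],"yaw":0},{"linear":[0,0,0],"yaw":0}]'

```text
time_s: 14.8
position: [0.5772, -0.1362, 0.1095]
eef_rot: [3.08, 0.169, 0.218]
contact_force: [1.2, -12.9, 0.1]
gripper_width: 0.0001
```

```bash
python3 nxt.py w11
```

```text
14.8 [ 0.57718197 -0.13620151  0.10948326] [3.0802232  0.1692722  0.21831998] [  1.17541501 -12.92484153   0.05791106]
tip [ 0.57506975 -0.13754963  0.09570933] r 0.002759885343149784 th -286.1948720570054 psi-th 298.70368573256826
```

View pics/w11.png

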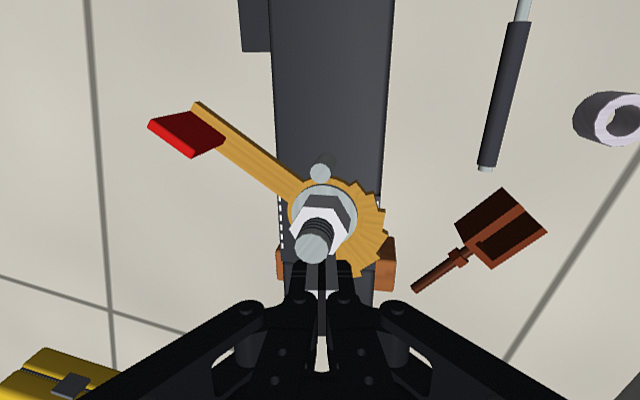

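Call:
move_arm --steps '[{"linear":[0,-1.5,0],"yaw":0},{"linear":[0,-1.5,0],"yaw":0},{"linear":[0,0,0],"yaw":0},{"linear":[0,0,0],"yaw":0}]'

```text
time_s: 15.18
position: [0.5772, -0.1359, 0.1096]
eef_rot: [3.075, 0.169, 0.219]
contact_force: [2.3, -18.3, -0.9]
gripper_width: -0.0004
```

Call:
move_arm --steps '[{"linear":[0,4,0],"yaw":0},{"linear":[0,6,0],"yaw":0},{"linear":[0,8,0.4],"yaw":0},{"linear":[0,8,0.4],"yaw":0},{"linear":[0,8,0.4],"yaw":0},{"linear":[-3,1,-18],"yaw":0},{"linear":[-4,1.5,-25],"yaw":0},{"linear":[-4,1.5,-25],"yaw":0},{"linear":[-4,1.5,-25],"yaw":0},{"linear":[0,0,0],"yaw":0},{"linear":[0,0,0],"yaw":0}]'

```text
time_s: 16.1
position: [0.5848, -0.1624, 0.2044]
eef_rot: [3.089, 0.168, 0.216]
contact_force: [0.2, -1.0, -0.4]
gripper_width: 0.0003
```

```bash
python3 nxt.py w12;  python3 - <<'E'
from workcell import *
from h import *
import pickle
o=get_obs();M=R.from_euler('xyz',o['eef_rot']).as_matrix();c=read_camera('wrist')
T=np.eye(4);T[:3,:3]=M;T[:3,3]=o['position'];pickle.dump((T@np.array(c['T_tool_cam']),c),open('w12.pkl','wb'))
s=read_camera('scene')
cv2.imwrite('pics/f.png',np.hstack([cv2.resize(c['pixels'][100:320,220:440],(390,390)),cv2.resize(s['pixels'][150:280,240:420],(400,390))]))
E
```

```text
16.1 [ 0.58475568 -0.16239362  0.2043655 ] [3.08934457 0.1678304  0.21618844] [ 0.15950327 -0.95805345 -0.39855836]
tip [ 0.58263146 -0.1636087   0.19058105] r 0.02484714334620945 th -70.40870765903212 psi-th 82.79539292300608
```

View pics/w12.png

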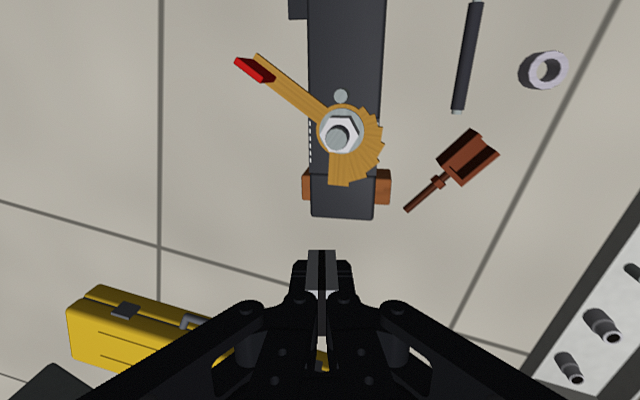

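View pics/f.png

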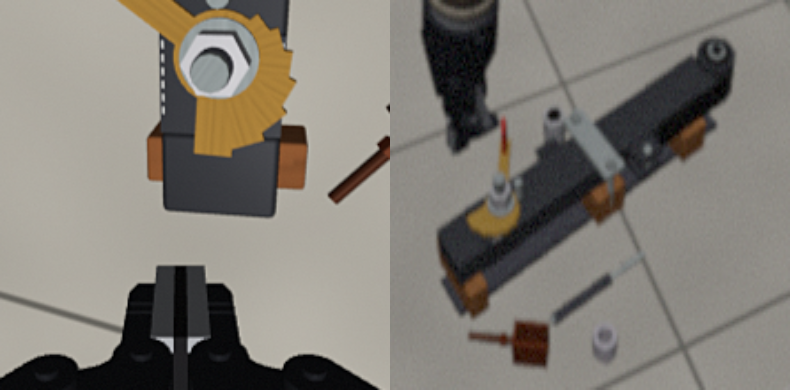

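Run:
```python
from h import *
import pickle
W,c=pickle.load(open('w12.pkl','rb'))
def wp(u,v,z):
    d=W[:3,:3]@np.array([(u-c['cx'])/c['fx'],-(v-c['cy'])/c['fy'],-1]);e=W[:3,3];return e+d*(z-e[2])/d[2]
a=wp(338,139,.119);p=wp(340.5,96.5,.097);r=wp(254,69,.1);print(a,p,np.linalg.norm((p-a)[:2]))
d=(r-a)[:2];print(np.hypot(*d),np.arctan2(d[1],d[0])-1.79-1.047)
```

```text
[ 0.56977251 -0.11317705  0.119     ] [ 0.56300882 -0.08922376  0.097     ] 0.024889913362078638
0.07413272222641727 -0.08573645435618737
```

```bash
python3 -c "
from workcell import *
print(close_job())"
```

```text
the job is handed in; nothing more can be done
None
```

The cam is turned to its low side and the axle is pushed home against the front end of its slot. I handed the job in at about 16 s with the hand about 70 mm above the axle.

- **Cam:** I pushed the red ear clockwise round the rear and left with the closed fingertips. The last wrist picture puts it at about -0.09 rad, inside the -0.5 to 0.35 range, with the low round part facing the pin.
- **Axle:** I then pushed the nut from behind. It moved steadily at about 8 N and stopped; pressing up to 18 N moved it less than 0.5 mm further. After I backed off, the axle end measured 25 mm from the pin. Home should read 26 mm, so it agrees within the 2 mm camera calibration.
- **Loose parts:** the hand stayed above the leg's top face throughout. I saw no shift in the parts in view, but I did not measure them again.

**Start error:** my first move call was refused because its rows had no yaw value. The turns that followed then ran at the start position and brought joint 6 to its limit: it read -2.9401 rad against a range of -2.94. I turned it straight back, but the tool stayed tilted about 10 degrees, which I allowed for in every later move.

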